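# Refit the filter cover of a bench cooling unit

## Task

Put the loose flat filter cover with the black grip bar back on the grey filter unit: hook its narrow lip under the steel ledge with the cover held at a tilt, push it back gently against the sprung bar by feel without forcing it past its stop, then swing it down with your hand still on it (do not let it drop shut) until it lies fully home and flat in the well. Then let go and move clear; leave the jar, the screwdriver, the beaker and the divided tray where they are.

Things in the scene. Friction and masses are not known exactly. Their poses are not given: they have to be found in the camera images.
- cover: Loose flat grey metal filter cover, about 0.35 kg, 6 mm thick, 140 mm long in x, lying grip bar up. Main plate: x -50 to +70 mm, 120 mm wide in y. Lip: narrower tongue, x -70 to -50 mm, 80 mm wide, same thickness. Origin: centre of the underside of the 140 mm length; z up out of the plate; -x points to the lip.
- cover_grip (a point): Centre of the black upright grip bar on the cover, at (8, 0, 34) mm of the cover. The bar is 14 mm thick in x, 70 mm long in y and stands from z = 6 to 48 mm. When the cover is seated, more than 40 mm are free in x on each side of the bar.
- lip_tip (a point): Middle of the upper edge of the lip's end, on the cover at (-70, 0, 6) mm.
- unit: Fixed grey filter unit, x -130 to +150 mm, y +-85 mm. Origin on the bench under the well's centre; z up; -x points to the ledge end (to the robot, give or take the yaw). Well: 126 mm wide (y +-63), side walls 76 mm high. Its +x end is a block 105 mm high, face at x = 76 mm, with an end stop before it. The cover (140 mm) is longer than the gap from ledge to block: it enters only tilted, about 30 degrees, lip low.
- ledge_edge (a point): Middle of the lower edge of the steel ledge where it ends over the well, on the unit at (-56, 0, 68) mm, same axes. The ledge is 8 mm thick (top at 76 mm) and roofs the -x end of the well from x = -130 to -56 mm. Below it a pocket is open down to 30 mm above the bench.
- bar_face (a point): Nominal middle of the resting face of a sprung steel bar under the ledge, at (-69.5, 0, 50) mm of the unit; looks to +x, y +-45, z 34 to 67 mm. True x differs by up to 8.5 mm either way each time and must be felt: it yields from 3 N plus 0.4 N per mm and stops dead after 8 mm. Pushed in 5 to 7.5 mm, the cover just clears the end stop on the way down; the bar then pushes it back to +x.
- seat (a point): Nominal place of the seated cover's origin, at (-3.5, 0, 60) mm of the unit, axes parallel. In x the end stop decides: dark wall 76 mm high before the block, face at x = 67 mm, always 136.5 mm from the resting bar face, so shifted with it by up to 8.5 mm. The plate rests on side rails (y 53 to 63 mm either side, from x = -20 mm on) and an end rail (from x = 45 mm), tops 60 mm above the bench.
- reagent_jar: Bystander: small amber jar, 38 mm across, 75 mm high, between the unit and the cover's starting place. Origin under its base.
- screwdriver: Bystander: screwdriver lying on the bench in front of the robot, roughly along x, about 200 mm long.
- beaker: Bystander: glass beaker, 60 mm across, 75 mm high, far out on the robot's right. Origin under its base.
- vial_tray: Bystander: grey divided tray 140 x 90 x 35 mm, far out on the robot's left. Origin under its base.
Things that resemble listed ones, but are neither listed nor needed, are in the scene too. Leave any blue look-alike of the cover alone.

How it is judged:
On the way, in this order (a step that is already met when the one before it is completed fails the run):
1. the lip is hooked under the ledge while the cover is tilted by more than 11 degrees (x of lip_tip in the frame of ledge_edge below -0.004 m and z of lip_tip in the frame of ledge_edge between -0.04 and 0 m and angle between cover's own z axis and vertical between 0.2 and 1 rad), for 0.1 s.
2. the cover has been swung down to within 7 degrees of flat, lip still under the ledge, with the fingers still on it (x of lip_tip in the frame of ledge_edge below -0.004 m and z of lip_tip in the frame of ledge_edge below 0 m and angle between cover's own z axis and vertical below 0.12 rad and contact force between the fingers and cover above 0.5 N), for 0.05 s.
At the end, for the whole second after the job is handed in: The cover lies at rest in the well, lip at least 5 mm under the ledge, its origin 57 to 62.5 mm above the unit's and within -21 to +7.5 mm in x and 5 mm in y of it, level within 1.7 degrees, released (x of cover in the frame of unit between -0.021 and 0.0075 m and y of cover in the frame of unit between -0.005 and 0.005 m and z of cover in the frame of unit between 0.057 and 0.0625 m and angle between cover's own z axis and vertical below 0.03 rad and x of lip_tip in the frame of ledge_edge below -0.005 m and z of lip_tip in the frame of ledge_edge below 0 m and linear speed of cover below 0.01 m/s); the robot touches nothing.
It fails at once if the jar, the screwdriver, the beaker or the tray is moved by more than 40 mm (distance of any of reagent_jar, screwdriver, beaker, vial_tray from where it was at the start of the episode above 0.04 m).
It fails at once if the jar or the beaker is knocked over (angle between any of reagent_jar, beaker's own z axis and vertical above 0.5 rad).
It fails at once if while still tilted by more than 6 degrees, the cover is forced against the unit or its bar with more than 40 N (contact force between cover and unit above 40 N and angle between cover's own z axis and vertical above 0.1 rad and height (world z) of cover above 0.05 m).
It also fails if it takes over 54 s, if anything falls off the work surface, if the arm or the gripper's body presses on something with over 40 N, if the wrist force passes 120 N, or if a joint passes its speed limit or range.

## Robot

A 6-joint arm with a two-finger parallel gripper is mounted at the origin on the work surface. World frame = base frame: x ahead of the robot, y to its left, z up, the work surface at z = 0. Lengths are in m, angles in rad, forces in N, time in s.
With the tool pointing down it reaches from about 0.275 to 0.825 m from the base axis. Payload 5.2 kg.
Tool frame: the origin (TCP) lies on the front face of the gripper's body, between the roots of the fingers; the fingertips stand 84 mm ahead of it and the grasp point (between the pads) lies 65 mm ahead of it (manip.tcp_to_grasp is the distance from the TCP to the grasp point, in m); z points along the fingers, y is the direction in which the jaws open and shut (so a half turn about z gives the same grasp; the last joint's range is limited). The gripper opens to 93 mm and grips with 3 to 60 N. Pads are 15 mm wide; open, the fingers measure 128 mm over their backs; the gripper's body (75 mm by 188 mm) begins 65 mm behind the grasp point.
Start: joints at [-1.359, 0.259, 1.535, -0, 1.348, -0.203], TCP at [0.222, -0.503, 0.303] pointing down, gripper open.
Joint ranges: [-3.14, 3.14], [-0.91, 2.08], [0.19, 2.58], [-1.22, 4.36], [0.22, 2.71], [-3.12, 3.12]. Speed limits (rad/s): [2.57, 2.57, 3.14, 3.14, 3.14, 3.14].

## Interface

Orientations are given as a rotation vector (axis times angle).
In Python, from station import manip gives the robot as it stands.
- The arm moves only by the tool move_arm, never from a script. Its argument "moves" is a list of rows, each a list of 3 entries, a list of its own where there are three numbers: the turn, a rotation vector about the tool's x, y, z in rad, then the shift along the tool's x, y, z in mm, then the finger opening in mm, from 0 to 93. In form: [[[wx, wy, wz], [x, y, z], gripper], ...]. A call has 1 to 12 rows; each row shifts and turns the commanded pose from where the row before left it, along the tool's axes as they then stand; what a row does not reach is not made up. A row lasts 1/10 s, in which the tool goes at most 50 mm and 8.59 degrees, less where a joint would pass 70% of its speed; a pose out of reach is approached as far as the arm can. A call with a gripper value outside its range is refused whole. The fingers move at their own pace and stop on an object; the grip force is fixed at half the most. Time passes only in rows, so rows that do not move let the fingers close. It gives the time, the measured TCP pose, the force and the opening at its end, in the units of the state.
- manip.read_state(): the state, without advancing time (a new reading comes with each control period).
- manip.read_camera(name): name is "scene" or "top" or "wrist"; returns a dict with "image" (400x640x3 uint8, blue, green, red), "fx", "fy", "cx", "cy" (pixels), "distortion" ([k1, k2, p1, p2, k3] as OpenCV has them; the pictures are not rectified), "rvec" (rotation vector, rad) and "tvec" (3), from world to camera coordinates, as OpenCV has them. Camera axes: x right, y down, z forward; pixel columns grow to the right and rows downward; lengths in m; the calibration is good to about 2 mm. A picture is of the moment at which its call begins. There is no depth.
- manip.finish_job(): hands the job in, once; it reports no verdict.
The state is a dict: "clock": time; "joint_pos": joint angles; "joint_velocities": joint speeds; "joint_efforts": joint torques, N m; "tool_pos": TCP position; "ee_rot": TCP orientation; "contact_force": force on the tool from outside, world axes, zero at the start; "ft_torque": the same for the moment, N m; "finger_gap": finger opening in m.
Only numpy, scipy, OpenCV 4.12 (cv2) and the standard library are available. Lean on these libraries where they do the work, as an engineer would, in place of code of your own. Each camera call takes 0.05 s, during which the arm holds its last target.

## Working session

There is one attempt and no reset: what is moved stays moved. The work goes in short steps, Python scripts to look and compute and a tool call to move; the robot and the scene stay as the last step left them, time stands still between calls to the robot, and variables do not carry over. Pictures are saved under pics/ and viewed, and the job is handed in when it is done.

Besides the shell and the picture viewer there is one more tool, called after ">>>" as name(argument=value, ...) on one line, values as JSON. move_arm: Moves the arm, as the interface text tells. Its arguments: {"type":"object","properties":{"moves":{"type":"array","items":{"type":"array"}}},"required":["moves"]}

```bash
ls; mkdir -p pics
cat > h.py <<'E'
import numpy as np, cv2
from scipy.spatial.transform import Rotation as R
from station import manip
def cam(n,save=None):
    c=manip.read_camera(n)
    if save: cv2.imwrite('pics/'+save,c['image'])
    return c
def ray(c,uv):
    K=np.array([[c['fx'],0,c['cx']],[0,c['fy'],c['cy']],[0,0,1.]])
    p=cv2.undistortPoints(np.array(uv,float).reshape(-1,1,2),K,np.array(c['distortion'],float)).reshape(-1,2)
    M=cv2.Rodrigues(np.array(c['rvec'],float))[0]; t=np.array(c['tvec'],float).ravel()
    d=np.c_[p,np.ones(len(p))]@M
    return -M.T@t,d/np.linalg.norm(d,axis=1)[:,None]
def onz(c,uv,z):
    o,d=ray(c,uv); return o+d*((z-o[2])/d[:,2])[:,None]
def tri(cs,uvs):
    A=np.zeros((3,3));b=np.zeros(3);L=[]
    for c,uv in zip(cs,uvs):
        o,d=ray(c,[uv]);d=d[0];P=np.eye(3)-np.outer(d,d);A+=P;b+=P@o;L.append((P,o))
    x=np.linalg.solve(A,b); return x,[np.linalg.norm(P@(x-o)) for P,o in L]
def proj(c,X):
    K=np.array([[c['fx'],0,c['cx']],[0,c['fy'],c['cy']],[0,0,1.]])
    return cv2.projectPoints(np.array(X,float).reshape(-1,1,3),np.array(c['rvec'],float),np.array(c['tvec'],float),K,np.array(c['distortion'],float))[0].reshape(-1,2)
E
python3 - <<'E'
from h import *
import pickle
C={n:cam(n,n+'0.png') for n in('scene','top','wrist')}
pickle.dump(C,open('c0.pkl','wb'))
for n in C: print(n,{k:np.round(v,3) for k,v in C[n].items() if k!='image'}, ray(C[n],[[320,200]])[0])
print(manip.read_state())
E
```

```text
pics
scene {'fx': np.float64(361.698), 'fy': np.float64(361.698), 'cx': np.float64(316.757), 'cy': np.float64(201.506), 'distortion': array([0.006, 0.   , 0.   , 0.   , 0.   ]), 'rvec': array([ 2.06 ,  1.073, -0.499]), 'tvec': array([-0.244, -0.192,  1.401])} [ 1.11990489 -0.48447548  0.75622234]
top {'fx': np.float64(478.828), 'fy': np.float64(478.828), 'cx': np.float64(318.986), 'cy': np.float64(203.151), 'distortion': array([-0.045,  0.   ,  0.   ,  0.   ,  0.   ]), 'rvec': array([ 2.11 , -2.148,  0.212]), 'tvec': array([-0.011,  0.446,  1.499])} [0.16137744 0.00201937 1.5558808 ]
wrist {'fx': np.float64(279.685), 'fy': np.float64(279.685), 'cx': np.float64(319.296), 'cy': np.float64(202.976), 'distortion': array([-0.002,  0.   ,  0.   ,  0.   ,  0.   ]), 'rvec': array([-2.413,  1.573,  0.242]), 'tvec': array([-0.548, -0.035,  0.393])} [ 0.29726078 -0.46879687  0.38475065]
{'clock': 0.15, 'joint_pos': array([-1.35881595e+00,  2.59196415e-01,  1.53579449e+00, -4.27579328e-05,
        1.34797228e+00, -2.02812912e-01]), 'joint_velocities': array([-0.0019748 , -0.00217757, -0.00413538,  0.00064113, -0.00238007,
       -0.00156237]), 'joint_efforts': array([ 1.23160629e-03, -4.37646890e+01, -2.84231508e+01,  7.18452316e-02,
        3.80246295e-02, -9.72207658e-05]), 'tool_pos': array([ 0.22159389, -0.50307699,  0.30211231]), 'ee_rot': array([-3.07292522e+00, -6.46627261e-01,  7.53277701e-05]), 'contact_force': array([-0.14973589,  0.26927515,  0.21108625]), 'ft_torque': array([-0.02029724,  0.0205393 , -0.02442045]), 'finger_gap': 0.092747614405913}
```

View pics/scene0.png

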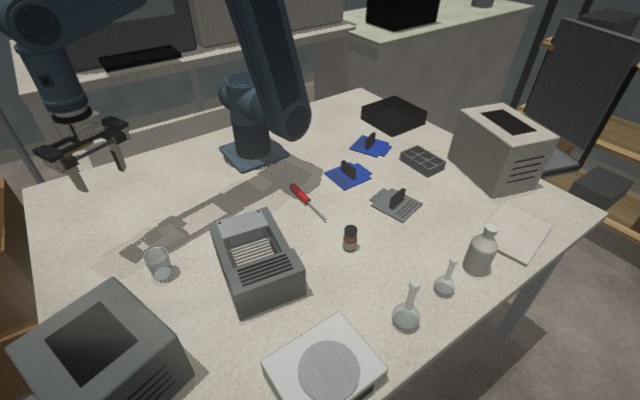

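View pics/top0.png

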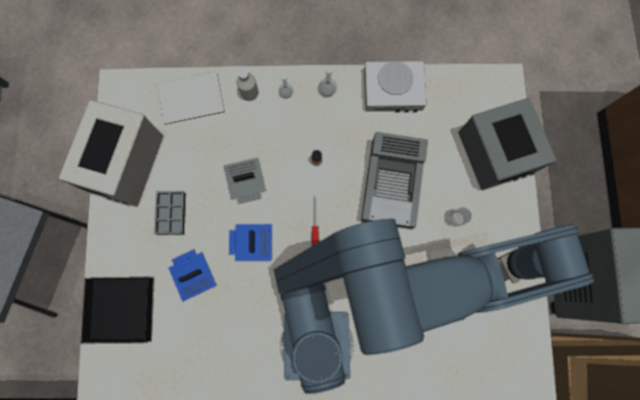

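View pics/wrist0.png

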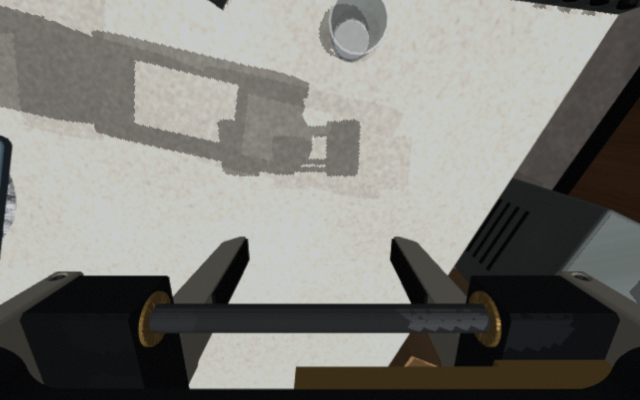

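The cover candidates are the grey plate at top (244,178) / scene (397,203) and two blue ones at top (251,242) and (192,275). The grey one fits. The unit is at top (395,180) / scene (257,262), the jar at top (316,157). I'll enlarge these to confirm.

Run:
```python
import cv2
t=cv2.imread('pics/top0.png');s=cv2.imread('pics/scene0.png')
a=cv2.resize(t[145:215,210:280],(400,400),interpolation=cv2.INTER_CUBIC)   # 5.714x
b=cv2.resize(s[175:230,360:430],(400,314),interpolation=cv2.INTER_CUBIC)
import numpy as np
o=np.zeros((400,800,3),np.uint8);o[:,:400]=a;o[:314,400:]=b
cv2.imwrite('pics/crop_cover.png',o)
a=cv2.resize(t[125:235,350:440],(450,550),interpolation=cv2.INTER_CUBIC) #5x
cv2.imwrite('pics/crop_unit.png',a)
a=cv2.resize(s[200:325,200:315],(552,600),interpolation=cv2.INTER_CUBIC) #4.8x
cv2.imwrite('pics/crop_unit_s.png',a)
```

```text
(no output)
```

View pics/crop_cover.png

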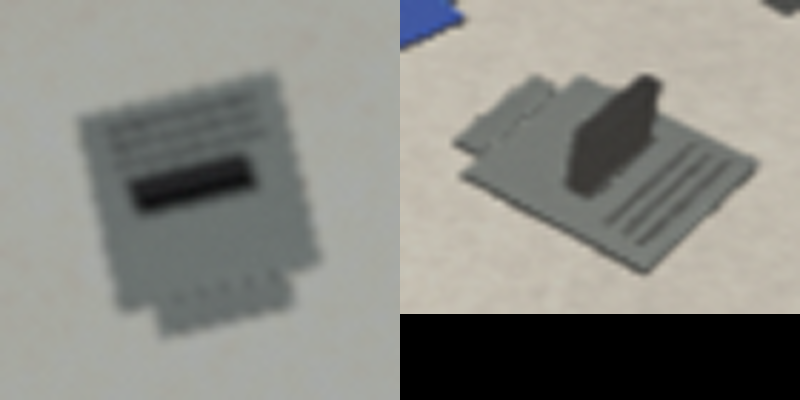

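View pics/crop_unit.png

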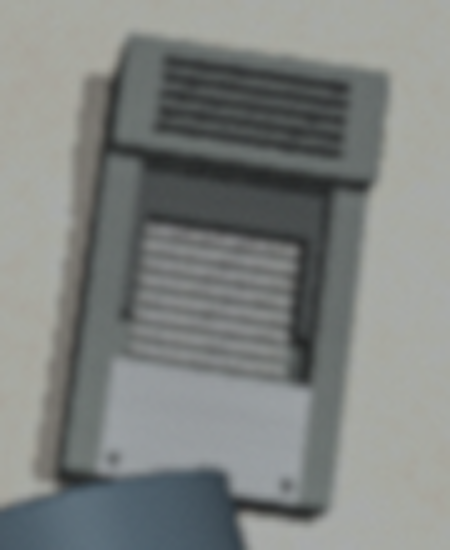

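View pics/crop_unit_s.png

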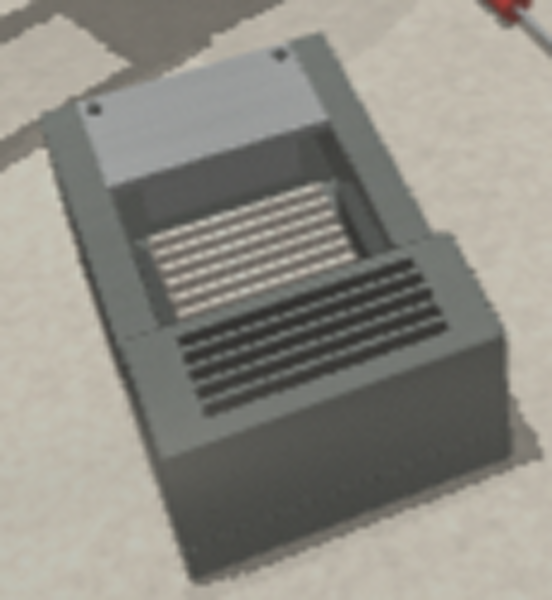

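The crops confirm it: a grey plate with a black bar, and the lip facing the robot (top crop 162,338 to 296,302). The unit's ledge edge runs in the top crop from (118,357) to (310,385). Next, coarse poses from both views.

Run:
```python
from h import *
import pickle
C=pickle.load(open('c0.pkl','rb'));t=C['top'];s=C['scene']
f=lambda p,o,k:np.array(p,float)/k+np.array(o)-0.5+0.5/k
ct=f([(80,118),(278,70),(320,264),(120,310),(162,338),(296,302)],(210,145),400/70)
k=400/70
cs=f([(358+400,160),(645,272)][:0] or [(758-400,160),(645-400,272),(460-400,177),(575-400,80),(455-400,145),(540-400,78)],(360,175),k)
# top order: P(-y?...) print z-plane positions
W=onz(t,ct,0.006);print('cover top\n',W.round(4))
print('cover scene\n',onz(s,cs,0.006).round(4))
bar=f([(128,182),(245,155),(258,190),(140,215)],(210,145),k)
print('bar',onz(t,bar,0.048).round(4))
ut=f([(118,357),(310,385),(112,458),(286,485)],(350,125),5)
us=f([(108,186),(330,124),(95,108),(279,55)],(200,200),4.8)
for a,b in zip(ut,us):
    x,r=tri([t,s],[a,b]);print('ledge/screws',x.round(4),np.round(r,4))
bt=f([(128,38),(388,72),(372,188),(108,150)],(350,125),5)
bs=f([(188,580-0),(0,0)],(200,200),4.8)
print('block z105\n',onz(t,bt,0.105).round(4))
# scene block corners: far(left-front),right
bs=f([(165,460),(503,340),(450,235),(125,342)],(200,200),4.8)
print(onz(s,bs,0.105).round(4))
for a,b in zip(bt,bs): x,r=tri([t,s],[a,b]);print(x.round(4),np.round(r,4))
print('jar',onz(t,[(316,157)],0.075), 'jar scene base',onz(s,[(350,246)],0.0))
```

```text
cover top
 [[0.5871 0.2967 0.006 ]
 [0.6143 0.1809 0.006 ]
 [0.4974 0.156  0.006 ]
 [0.4722 0.2714 0.006 ]
 [0.4553 0.2469 0.006 ]
 [0.4752 0.1698 0.006 ]]
cover scene
 [[0.5887 0.2989 0.006 ]
 [0.6177 0.1812 0.006 ]
 [0.5039 0.1524 0.006 ]
 [0.4768 0.2658 0.006 ]
 [0.4814 0.1685 0.006 ]
 [0.4636 0.2503 0.006 ]]
bar [[0.5376 0.2607 0.048 ]
 [0.5523 0.1945 0.048 ]
 [0.5317 0.187  0.048 ]
 [0.5183 0.2537 0.048 ]]
ledge/screws [ 0.4454 -0.2497  0.0604] [0.0596 0.0596]
ledge/screws [ 0.4621 -0.2512  0.1084] [0.0602 0.0602]
ledge/screws [ 0.3817 -0.2369  0.061 ] [0.0531 0.0531]
ledge/screws [ 0.3961 -0.2397  0.1041] [0.053 0.053]
block z105
 [[ 0.6609 -0.2016  0.105 ]
 [ 0.6361 -0.3666  0.105 ]
 [ 0.5599 -0.3516  0.105 ]
 [ 0.5871 -0.1858  0.105 ]]
[[ 0.6402 -0.3651  0.105 ]
 [ 0.6701 -0.2048  0.105 ]
 [ 0.5989 -0.1897  0.105 ]
 [ 0.5683 -0.3522  0.105 ]]
[ 0.6472 -0.2833  0.08  ] [0.0813 0.0813]
[ 0.6613 -0.2894  0.1562] [0.0766 0.0766]
[ 0.5889 -0.2739  0.15  ] [0.0784 0.0784]
[ 0.5726 -0.2686  0.0793] [0.0824 0.0824]
jar [[ 0.59057452 -0.01211405  0.075     ]] jar scene base [[ 0.59863394 -0.00569989  0.        ]]
```

```bash
cat >> h.py <<'E'
def pose():
    s=manip.read_state(); return np.array(s['tool_pos']),R.from_rotvec(s['ee_rot'])
def down(yaw,tilt=0):
    # tool y along yaw dir, z down; tilt>0: +x end of the held cover up (rotation about unit y by -tilt)
    Ru=R.from_euler('z',yaw)*R.from_euler('y',-tilt)
    # tool axes in cover frame: y=+x, z=-z, x = y x z = +x cross -z = +y
    return Ru*R.from_matrix(np.array([[0,1,0],[1,0,0],[0,0,-1.]]))
def togo(p,r,n=None):
    p0,r0=pose(); rel=r0.inv()*r; w=rel.as_rotvec(); d=r0.inv().apply(np.array(p)-p0)*1000
    print('turn(rad, tool)',w.round(4),'deg',np.degrees(np.linalg.norm(w)).round(2),'shift in present tool axes mm',d.round(1),'|',np.linalg.norm(d).round(1),' in target axes',r.inv().apply(np.array(p)-p0).round(4)*1000)
E
python3 - <<'E'
from h import *
import pickle
C=pickle.load(open('c0.pkl','rb'));w=C['wrist']
p,r=pose()
M=cv2.Rodrigues(np.array(w['rvec']))[0];o=-M.T@np.array(w['tvec']).ravel()
print('cam in tool',r.inv().apply(o-p),'axes(rows x,y,z of cam) in tool\n',r.inv().apply(M).round(3))
print(down(-1.359+.203).as_rotvec(), r.as_rotvec())
# unit pose estimate from ledge corners & block corners
f=lambda p,o,k:np.array(p,float)/k+np.array(o)-0.5+0.5/k
t,s=C['top'],C['scene']
ut=f([(118,357),(310,385),(112,458),(286,485)],(350,125),5)
us=f([(330,124),(108,186),(279,55),(95,108)],(200,200),4.8)
for a,b in zip(ut,us):
    x,rr=tri([t,s],[a,b]);print('ledge/screws',x.round(4),np.round(rr,4))
bt=f([(128,38),(388,72),(372,188),(108,150)],(350,125),5)
bs=f([(503,340),(165,460),(125,342),(450,235)],(200,200),4.8)
for a,b in zip(bt,bs): x,rr=tri([t,s],[a,b]);print(x.round(4),np.round(rr,4))
yaw=np.radians(-8.5); U=np.array([.515,-.285])
e=np.array([np.cos(yaw),np.sin(yaw)]);l=np.array([-e[1],e[0]])
togo([*(U-0.083*l),0.33],down(yaw))
E
```

```text
cam in tool [ 0.08308466 -0.00099017 -0.08261754] axes(rows x,y,z of cam) in tool
 [[-0.     1.     0.001]
 [-0.955  0.    -0.297]
 [-0.297 -0.001  0.955]]
[3.07426827 0.64689954 0.        ] [-3.07292522e+00 -6.46627261e-01  7.53277701e-05]
ledge/screws [ 0.4616 -0.1884  0.0731] [0.0028 0.0028]
ledge/screws [ 0.4398 -0.3105  0.0772] [0.0008 0.0008]
ledge/screws [ 0.3957 -0.1836  0.0752] [0.0008 0.0008]
ledge/screws [ 0.3767 -0.2916  0.076 ] [0.0014 0.0014]
[ 0.6641 -0.202   0.0968] [0.0008 0.0008]
[ 0.6375 -0.3659  0.1022] [0.0014 0.0014]
[ 0.5621 -0.352   0.0984] [0.0013 0.0013]
[ 0.5905 -0.1862  0.0951] [0.0011 0.0011]
turn(rad, tool) [-1.1000e-03 -9.0000e-04 -1.0076e+00] deg 57.73 shift in present tool axes mm [312.1 -11.2 -27.8] | 313.5  in target axes [176.  257.9 -27.9]
```

```bash
cat >> h.py <<'E'
def plan(p,r,g,n=None,start=None):
    p0,r0=start if start else pose(); p=np.array(p); w=(r0.inv()*r).as_rotvec(); D=np.linalg.norm(p-p0)*1000
    n=n or int(max(np.ceil(D/45),np.ceil(np.linalg.norm(w)/.145),1))
    rows=[];pc,rc=p0.copy(),r0
    for i in range(1,n+1):
        pt=p0+(p-p0)*i/n
        d=np.round(rc.inv().apply(pt-pc)*1000,1); ww=np.round(w/n,4)
        rows.append([[float(v)+0. for v in ww],[float(v)+0. for v in d],g])
        pc=pc+rc.apply(d)/1000; rc=rc*R.from_rotvec(ww)
    print(n,'rows, total turn',w.round(4),'mm',D.round(1));print(rows)
E
python3 - <<'E'
from h import *
yaw=np.radians(-8.5); U=np.array([.515,-.285]); l=np.array([-np.sin(yaw),np.cos(yaw)])
plan([*(U-0.06*l),0.33],down(yaw),93)
E
```

```text
8 rows, total turn [-1.1000e-03 -9.0000e-04 -1.0076e+00] mm 327.0
[[[-0.0001, -0.0001, -0.126], [40.5, -3.8, -3.5], 93], [[-0.0001, -0.0001, -0.126], [40.8, 1.3, -3.4], 93], [[-0.0001, -0.0001, -0.126], [40.2, 6.4, -3.5], 93], [[-0.0001, -0.0001, -0.126], [39.1, 11.4, -3.5], 93], [[-0.0001, -0.0001, -0.126], [37.3, 16.2, -3.5], 93], [[-0.0001, -0.0001, -0.126], [35.1, 20.8, -3.5], 93], [[-0.0001, -0.0001, -0.126], [32.1, 25.0, -3.5], 93], [[-0.0001, -0.0001, -0.126], [28.7, 28.9, -3.5], 93]]
```

>>> move_arm(moves=[[[0,0,-0.126],[40,-4,-3],93],[[0,0,-0.126],[41,1,-3],93],[[0,0,-0.126],[40,6,-4],93],[[0,0,-0.126],[39,11,-4],93],[[0,0,-0.126],[37,16,-4],93],[[0,0,-0.126],[35,21,-3],93],[[0,0,-0.126],[32,25,-3],93],[[0,0,-0.126],[29,29,-4],93],[[0,0,0],[0,0,0],93],[[0,0,0],[0,0,0],93]])

```text
clock: 1.15
tool_pos: [0.5052, -0.3433, 0.3302]
ee_rot: [-2.378, -2.052, 0.001]
contact_force: [-0.4, -0.4, 0.5]
finger_gap: 0.0928
```

Run:
```python
from h import *
import pickle
w=cam('wrist','w1.png');t=cam('top','t1.png')
pickle.dump((w,t,pose()),open('c1.pkl','wb'))
s=manip.read_state();print(s['clock'],s['tool_pos'],s['joint_pos'])
```

```text
1.25 [ 0.50400097 -0.3444055   0.33025015] [-7.81692888e-01  3.53177408e-01  1.33607115e+00 -6.14568771e-04
  1.45344815e+00 -6.32002107e-01]
```

View pics/w1.png

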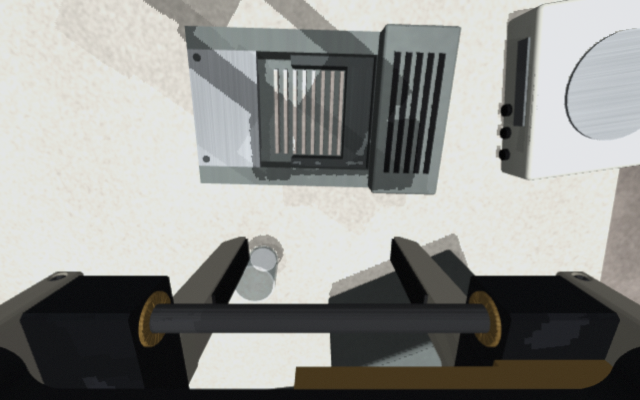

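Run:
```python
import cv2
w=cv2.imread('pics/w1.png')
cv2.imwrite('pics/w1u.png',cv2.resize(w[15:205,180:380],(800,760),interpolation=cv2.INTER_CUBIC)[:600])
cv2.imwrite('pics/w1b.png',cv2.resize(w[15:205,350:470],(379,600),interpolation=cv2.INTER_CUBIC))
cv2.imwrite('pics/w1c.png',cv2.resize(w[105:205,180:380],(800,400),interpolation=cv2.INTER_CUBIC))
```

```text
(no output)
```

View pics/w1u.png

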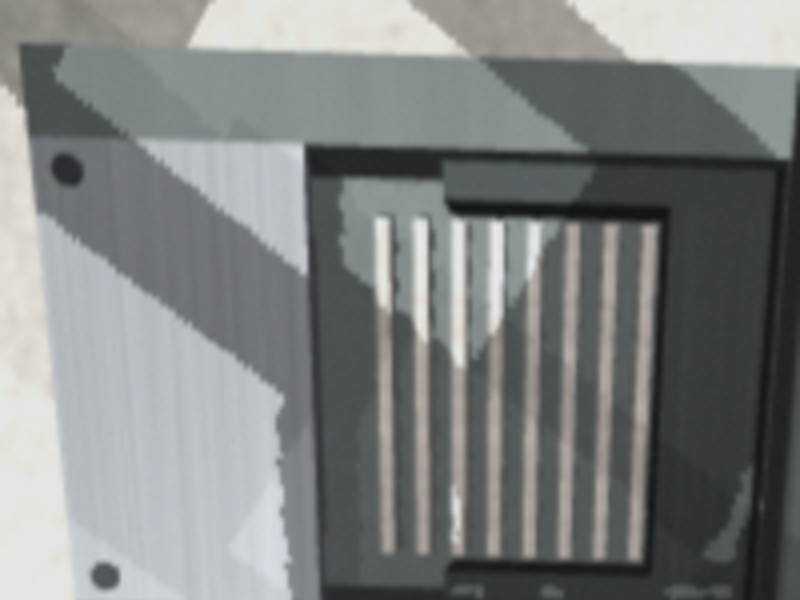

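View pics/w1c.png

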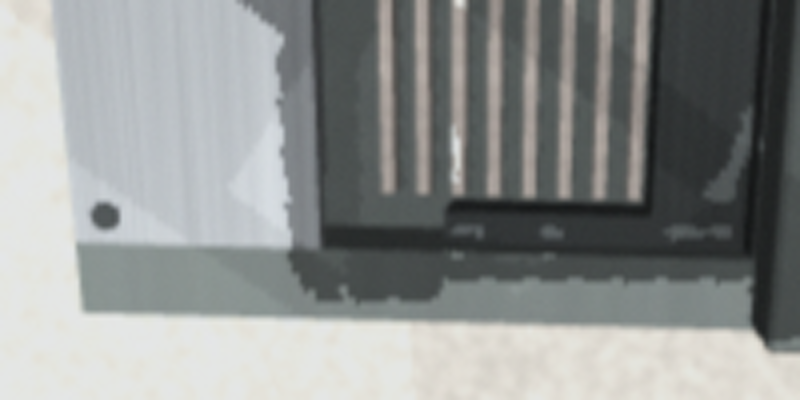

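View pics/w1b.png

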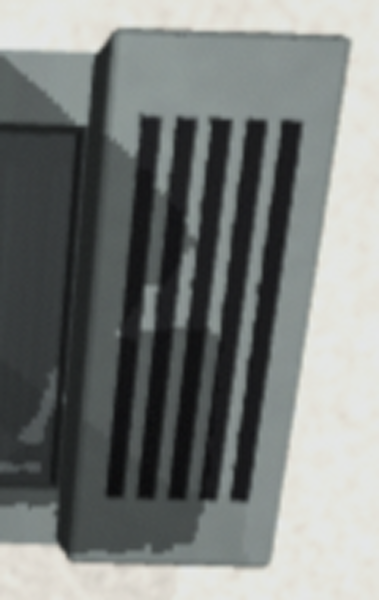

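Run:
```python
from h import *
import pickle
w,t,(p,r)=pickle.load(open('c1.pkl','rb'))
f=lambda p,o,k:np.array(p,float)/k+np.array(o)-0.5+0.5/k
u=lambda P:f(P,(180,15),4); c=lambda P:f(P,(180,105),4); b=lambda P:f(P,(350,15),600/190)
pts=np.vstack([u([(304,143),(20,44),(36,137)]),c([(322,247),(83,311),(76,246),(752,327)])])
mod=np.array([(-56,63),(-130,85),(-130,63),(-56,-63),(-130,-85),(-130,-63),(76,-85)])/1000
W=onz(w,pts,0.076)[:,:2]
bt=b([(118,30),(350,38),(271,566),(70,560)]);Wb=onz(w,bt,0.105)[:,:2]
mb=np.array([(76,85),(150,85),(150,-85),(76,-85)])/1000
def fit(m,w_):
    mc,wc=m.mean(0),w_.mean(0);a=m-mc;q=w_-wc
    th=np.arctan2((a[:,0]*q[:,1]-a[:,1]*q[:,0]).sum(),(a*q).sum())
    Rm=np.array([[np.cos(th),-np.sin(th)],[np.sin(th),np.cos(th)]]);tt=wc-Rm@mc
    return th,tt,(w_-(m@Rm.T+tt))*1000,Rm
for m,x in((mod,W),(mb,Wb),(np.vstack([mod,mb]),np.vstack([W,Wb]))):
    th,tt,res,Rm=fit(m,x);print(np.degrees(th).round(2),tt.round(4));print(res.round(1).tolist())
# end stop edge
e=np.vstack([u([(782,160),(762,470)]),c([(745,245),(757,120)])])
X=onz(w,e,.076)[:,:2];print('endstop in unit',((X-tt)@Rm*1000).round(1))
# top view check of height: triangulate ledge corners wrist+top0
t0=pickle.load(open('c0.pkl','rb'))
ut=f([(118,357),(310,385)],(350,125),5)
s0=f([(330,124),(108,186)],(200,200),4.8)
for k,i in((0,0),(1,3)):
    print('ledge',tri([w,t0['top'],t0['scene']],[pts[i],ut[k],s0[k]]))
```

```text
-9.86 [ 0.5029 -0.2549]
[[-0.1, 0.3], [-0.2, -0.1], [1.5, -0.3], [-0.0, 0.2], [-0.5, 0.5], [-0.9, -1.2], [0.2, 0.6]]
-10.0 [ 0.5025 -0.255 ]
[[1.2, -1.6], [-1.8, -1.2], [-0.3, 1.4], [0.9, 1.4]]
-9.94 [ 0.5028 -0.255 ]
[[-0.1, 0.4], [-0.2, -0.1], [1.6, -0.3], [0.2, 0.3], [-0.3, 0.5], [-0.7, -1.3], [0.5, 0.8], [1.0, -1.6], [-1.9, -1.3], [-0.7, 1.3], [0.6, 1.4]]
endstop in unit [[ 73.1  62.6]
 [ 74.2 -18.9]
 [ 72.2 -58.7]
 [ 73.  -21.8]]
ledge (array([ 0.46020144, -0.18640893,  0.07419878]), [np.float64(0.004271739070389796), np.float64(0.004363215638030115), np.float64(0.002779265197443439)])
ledge (array([ 0.43859518, -0.30924396,  0.07673551]), [np.float64(0.002660484596741227), np.float64(0.0022443051117848377), np.float64(0.0008853341691505302)])
```

Run:
```python
from h import *
yaw=np.radians(12.3); U=np.array([.532,.224]); l=np.array([-np.sin(yaw),np.cos(yaw)])
plan([*(U-0.065*l),0.25],down(yaw),93,n=11)
```

```text
11 rows, total turn [-0.0012 -0.0004 -0.3643] mm 512.9
[[[-0.0001, 0.0, -0.0331], [46.0, -3.1, 7.3], 93], [[-0.0001, 0.0, -0.0331], [46.0, -1.5, 7.3], 93], [[-0.0001, 0.0, -0.0331], [46.0, 0.0, 7.3], 93], [[-0.0001, 0.0, -0.0331], [46.1, 1.5, 7.3], 93], [[-0.0001, 0.0, -0.0331], [45.9, 3.0, 7.3], 93], [[-0.0001, 0.0, -0.0331], [45.9, 4.5, 7.3], 93], [[-0.0001, 0.0, -0.0331], [45.6, 6.1, 7.3], 93], [[-0.0001, 0.0, -0.0331], [45.4, 7.5, 7.4], 93], [[-0.0001, 0.0, -0.0331], [45.2, 9.1, 7.3], 93], [[-0.0001, 0.0, -0.0331], [44.8, 10.5, 7.3], 93], [[-0.0001, 0.0, -0.0331], [44.5, 12.0, 7.3], 93]]
```

>>> move_arm(moves=[[[0,0,-0.033],[46,-3,7],93],[[0,0,-0.033],[46,-1,7],93],[[0,0,-0.033],[46,0,7],93],[[0,0,-0.033],[46,1,7],93],[[0,0,-0.033],[46,3,7],93],[[0,0,-0.033],[46,4,7],93],[[0,0,-0.033],[46,6,7],93],[[0,0,-0.033],[45,8,7],93],[[0,0,-0.033],[45,9,8],93],[[0,0,-0.033],[45,10,8],93],[[0,0,-0.033],[45,12,8],93],[[0,0,0],[0,0,0],93]])

```text
clock: 2.45
tool_pos: [0.5444, 0.1648, 0.2495]
ee_rot: [-1.965, -2.448, 0.0]
contact_force: [0.4, -0.0, 0.2]
finger_gap: 0.0931
```

>>> move_arm(moves=[[[0,0,0],[0,0,0],93]])

```text
clock: 2.55
tool_pos: [0.5451, 0.161, 0.2504]
ee_rot: [-1.97, -2.447, 0.002]
contact_force: [-0.6, -0.9, -0.4]
finger_gap: 0.093
```

Run:
```python
from h import *
import pickle
w=cam('wrist','w2.png');t=cam('top','t2.png')
pickle.dump((w,t,pose()),open('c2.pkl','wb'))
s=manip.read_state();print(s['clock'],s['tool_pos'],s['joint_pos'])
i=w['image'];cv2.imwrite('pics/w2c.png',cv2.resize(i[0:230,180:460],(728,598),interpolation=cv2.INTER_CUBIC))
```

```text
2.65 [0.54555698 0.15959265 0.25092345] [ 8.87469814e-02  3.30465815e-01  1.56653212e+00 -7.03468810e-04
  1.24459174e+00 -1.23583701e-01]
```

View pics/w2c.png

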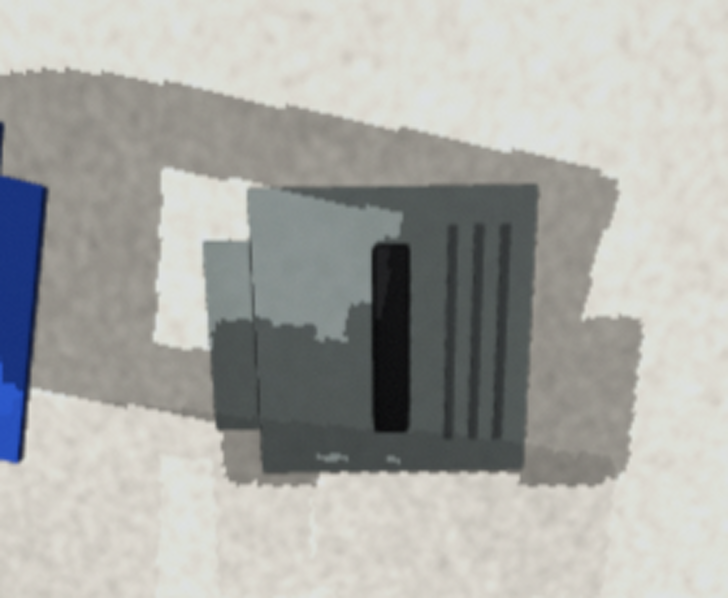

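View pics/t2.png

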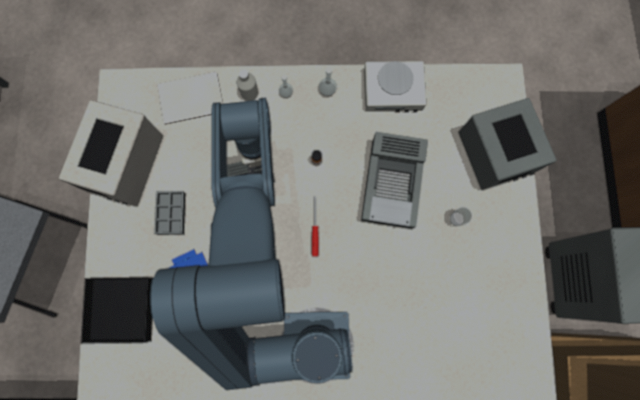

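```bash
cat >> h.py <<'E'
def fit(m,w_):
    m=np.array(m,float);w_=np.array(w_,float)
    mc,wc=m.mean(0),w_.mean(0);a=m-mc;q=w_-wc
    th=np.arctan2((a[:,0]*q[:,1]-a[:,1]*q[:,0]).sum(),(a*q).sum())
    Rm=np.array([[np.cos(th),-np.sin(th)],[np.sin(th),np.cos(th)]]);tt=wc-Rm@mc
    return th,tt,(w_-(m@Rm.T+tt))*1000,Rm
pix=lambda p,o,k:np.array(p,float)/k+np.array(o)-0.5+0.5/k
UYAW=np.radians(-9.94);UP=np.array([.5028,-.2550,0])
E
python3 - <<'E'
from h import *
import pickle
w,t,(p,r)=pickle.load(open('c2.pkl','rb'));C0=pickle.load(open('c0.pkl','rb'))
P=pix([(248,187),(537,184),(524,470),(263,472),(203,241),(216,428)],(180,0),2.6)
m=np.array([(-50,60),(70,60),(70,-60),(-50,-60),(-70,40),(-70,-40)])/1e3
for z in(0,.006):
    th,tt,res,Rm=fit(m,onz(w,P,z)[:,:2]);print(z,np.degrees(th).round(2),tt.round(4),res.round(1).tolist())
B=pix([(373,244),(410,244),(409,432),(373,432)],(180,0),2.6)
X=onz(w,B,.048);print('bar top in cover',((X[:,:2]-tt)@Rm*1000).round(1))
# heights by two views wrist/scene0/top0
pt=pix([(80,118),(278,70),(320,264),(120,310)],(210,145),400/70)
ps=pix([(358,160),(245,272),(60,177),(175,80)],(360,175),400/70)
for i,(a,b,c) in enumerate(((1,0,0),(2,1,1),(3,2,2),(0,3,3))):
    print('plate z',tri([w,C0['top']],[P[a],pt[b]])[0].round(4), i)
bt=pix([(128,182),(245,155),(258,190),(140,215)],(210,145),400/70)
for a,b in((1,0),(2,1),(3,2),(0,3)): print('bar z',tri([w,C0['top']],[B[a],bt[b]])[0].round(4))
s=C0['scene'];sb=pix([(570,190),(655,80)],(360-400/(400/70),175),400/70)
togo([tt[0]+.008*Rm[0,0],tt[1]+.008*Rm[1,0],.034+.065],down(th))
E
```

```text
0 12.97 [0.5323 0.2296] [[-0.6, 1.0], [0.4, 1.0], [2.0, -0.9], [-0.2, -1.0], [-0.8, 0.1], [-0.9, -0.2]]
0.006 12.97 [0.5325 0.2299] [[0.3, 0.1], [-0.9, -0.4], [0.2, -0.2], [0.2, 0.2], [0.3, -0.4], [-0.1, 0.7]]
bar top in cover [[  1.   34.5]
 [ 14.6  34.4]
 [ 14.7 -34.9]
 [  0.5 -34.7]]
plate z [0.5851 0.2988 0.0134] 0
plate z [ 0.6202  0.1834 -0.0148] 1
plate z [ 0.4978  0.1576 -0.0011] 2
plate z [0.4714 0.2741 0.0074] 3
bar z [0.5406 0.2657 0.0325]
bar z [0.5563 0.1967 0.0319]
bar z [0.5416 0.1909 0.0117]
bar z [0.5268 0.2636 0.0074]
turn(rad, tool) [-0.0001  0.0007 -0.0138] deg 0.79 shift in present tool axes mm [ 71.7  10.1 151.9] | 168.2  in target axes [ 71.4  11.  151.9]
```

The cover is at (0.5325, 0.2299), yaw 12.97°, with fit residuals under 1 mm and the bar top landing where it should. Going over it now.

>>> move_arm(moves=[[[0,0,-0.014],[36,5,20],60],[[0,0,0],[36,5,30],60],[[0,0,0],[0,0,30],60],[[0,0,0],[0,0,0],60],[[0,0,0],[0,0,0],60]])

```text
clock: 3.15
tool_pos: [0.5398, 0.2321, 0.1712]
ee_rot: [-1.956, -2.458, 0.001]
contact_force: [-0.2, 0.2, 0.8]
finger_gap: 0.0608
```

Run:
```python
from h import *
tt=np.array([.5325,.2299]);th=np.radians(12.97)
togo([tt[0]+.008*np.cos(th),tt[1]+.008*np.sin(th),.034+.065],down(th))
w=cam('wrist','w3.png')
```

```text
turn(rad, tool) [-0.0007  0.0004  0.0002] deg 0.05 shift in present tool axes mm [-0.5  0.4 72.2] | 72.2  in target axes [-0.5  0.4 72.2]
```

View pics/w3.png

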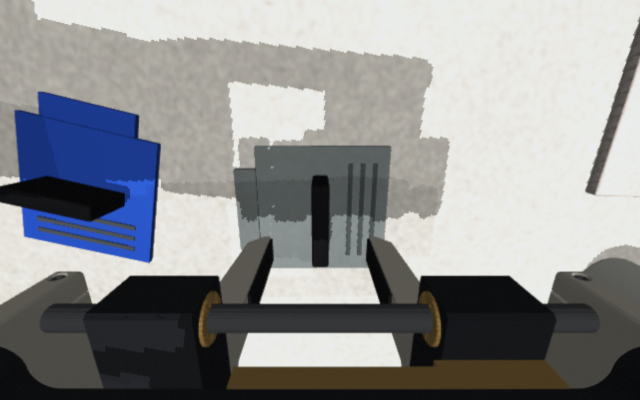

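Run:
```python
from h import *
import pickle
w,t,_=pickle.load(open('c2.pkl','rb'))
w3=manip.read_camera('wrist')
i=w3['image'];cv2.imwrite('pics/w3c.png',cv2.resize(i[140:280,225:400],(750,600),interpolation=cv2.INTER_CUBIC))
B=pix([(373,244),(410,244)],(180,0),2.6)
for b,q in zip(B,[(313,177),(328,177)]): print(tri([w,w3],[b,q]))
P=pix([(248,187),(537,184)],(180,0),2.6)
for b,q in zip(P,[(256,146),(390,146)]): print(tri([w,w3],[b,q]))
```

```text
(array([0.5264572 , 0.26552377, 0.02494008]), [np.float64(0.0008402772792889988), np.float64(0.0008402772792890918)])
(array([0.53970959, 0.2685049 , 0.02520747]), [np.float64(0.00020530691098588153), np.float64(0.00020530691098581233)])
(array([0.4715625 , 0.27725509, 0.00451853]), [np.float64(0.001231145045088989), np.float64(0.0012311450450890131)])
(array([0.58665395, 0.30361538, 0.0073153 ]), [np.float64(0.0005847724775653178), np.float64(0.000584772477565518)])
```

>>> move_arm(moves=[[[0,0,0],[-0.5,0.4,30],50],[[0,0,0],[0,0,25],40],[[0,0,0],[0,0,17],40],[[0,0,0],[0,0,0],40],[[0,0,0],[0,0,0],40]])

```text
clock: 3.75
tool_pos: [0.541, 0.233, 0.1003]
ee_rot: [1.953, 2.459, 0.003]
contact_force: [-0.1, -0.1, 0.5]
finger_gap: 0.0396
```

The plate height checks out at 4–7 mm. The bar figure of 25 mm mixed the bar's base corner with its top corner, so I'm discarding it. Closing the gripper.

>>> move_arm(moves=[[[0,0,0],[0,0,1],0],[[0,0,0],[0,0,0],0],[[0,0,0],[0,0,0],0],[[0,0,0],[0,0,0],0],[[0,0,0],[0,0,0],0],[[0,0,0],[0,0,0],0]])

```text
clock: 4.35
tool_pos: [0.5401, 0.2335, 0.0984]
ee_rot: [1.953, 2.46, 0.001]
contact_force: [-0.5, -0.2, 5.7]
finger_gap: 0.0138
```

>>> move_arm(moves=[[[0,0,0],[0,0,0],0],[[0,0,0],[0,0,0],0]])

```text
clock: 4.55
tool_pos: [0.5401, 0.2336, 0.0984]
ee_rot: [1.953, 2.46, 0.001]
contact_force: [-0.9, -0.2, 4.9]
finger_gap: 0.0139
```

Run:
```python
from h import *
tt=np.array([.5325,.2299]);th=np.radians(12.97)
togo([tt[0]+.008*np.cos(th),tt[1]+.008*np.sin(th),.034+.065],down(th))
print(manip.read_state())
```

```text
turn(rad, tool) [0.0007 0.     0.0027] deg 0.16 shift in present tool axes mm [-1.9 -0.2 -0.6] | 2.0  in target axes [-1.9 -0.2 -0.6]
{'clock': 4.55, 'joint_pos': array([ 2.18734979e-01,  5.31168566e-01,  1.67533255e+00,  4.81011776e-06,
        9.34345128e-01, -1.03628291e-02]), 'joint_velocities': array([ 0.00102584, -0.00051775,  0.00144542,  0.00016016, -0.00065914,
        0.00100257]), 'joint_efforts': array([-3.40106408e-02, -4.89937735e+01, -2.08107036e+01,  7.18664448e-02,
       -5.04141580e-01, -3.49588960e-02]), 'tool_pos': array([0.54005293, 0.23355481, 0.09839513]), 'ee_rot': array([1.95268867e+00, 2.46042197e+00, 9.14469517e-04]), 'contact_force': array([-0.91348234, -0.15351106,  4.91898088]), 'ft_torque': array([-0.09839217,  0.21058788, -0.03675409]), 'finger_gap': 0.013874853872983563}
```

The bar is held with a 13.9 mm gap. Next I'll work out the lift and the tilted approach in the unit frame.

```bash
cat >> h.py <<'E'
G=np.array([8,1.9,98.4])/1e3   # TCP in cover frame
RU=R.from_euler('z',UYAW)
def tcp_for(lx,lz,deg,ly=0.):
    th=np.radians(deg); Rc=RU*R.from_euler('y',-th)
    lip=UP+RU.apply(np.array([lx,ly,lz])/1e3)
    return lip+Rc.apply(G-np.array([-.070,0,.006])), down(UYAW,th)
def where():
    p,r=pose(); Rc=r*R.from_matrix(np.array([[0,1,0],[1,0,0],[0,0,-1.]])).inv()
    lip=p-Rc.apply(G-np.array([-.070,0,.006])); u=RU.inv().apply(lip-UP)*1000
    rel=RU.inv()*Rc; e=rel.as_rotvec(degrees=True)
    s=manip.read_state(); f=RU.inv().apply(s['contact_force'])
    print('t',round(s['clock'],2),'lip tip in unit mm',u.round(1),'tilt(deg)',(-e[1]).round(2),'roll,yaw',e[[0,2]].round(2),'F unit',f.round(1),'T',RU.inv().apply(s['ft_torque']).round(2),'gap',round(s['finger_gap']*1000,2))
E
python3 - <<'E'
from h import *
where()
p0,r0=pose(); p1=p0+[0,0,.15]
p,r=tcp_for(-44,115,30); print(p)
plan(p,r,0,start=(p1,r0))
E
```

```text
t 4.55 lip tip in unit mm [-118.6  455.4    5.9] tilt(deg) 0.04 roll,yaw [1.000e-02 2.307e+01] F unit [-0.9 -0.3  4.9] T [-0.13  0.19 -0.04] gap 13.87
[ 0.48081795 -0.24921875  0.23402075]
11 rows, total turn [-0.5157 -0.1055  0.3932] mm 486.6
[[[-0.0469, -0.0096, 0.0357], [-41.5, -15.2, 1.3], 0], [[-0.0469, -0.0096, 0.0357], [-42.0, -13.8, 1.0], 0], [[-0.0469, -0.0096, 0.0357], [-42.5, -12.3, 0.8], 0], [[-0.0469, -0.0096, 0.0357], [-42.9, -10.8, 0.7], 0], [[-0.0469, -0.0096, 0.0357], [-43.3, -9.3, 0.6], 0], [[-0.0469, -0.0096, 0.0357], [-43.5, -7.8, 0.7], 0], [[-0.0469, -0.0096, 0.0357], [-43.8, -6.3, 0.7], 0], [[-0.0469, -0.0096, 0.0357], [-44.0, -4.7, 0.9], 0], [[-0.0469, -0.0096, 0.0357], [-44.1, -3.2, 1.1], 0], [[-0.0469, -0.0096, 0.0357], [-44.1, -1.7, 1.4], 0], [[-0.0469, -0.0096, 0.0357], [-44.2, -0.2, 1.8], 0]]
```

>>> move_arm(moves=[[[0,0,0],[0,0,-5],0],[[0,0,0],[0,0,-15],0],[[0,0,0],[0,0,-30],0],[[0,0,0],[0,0,-40],0],[[0,0,0],[0,0,-35],0],[[0,0,0],[0,0,-25],0],[[0,0,0],[0,0,0],0],[[0,0,0],[0,0,0],0]])

```text
clock: 5.35
tool_pos: [0.5393, 0.2333, 0.2467]
ee_rot: [-1.953, -2.46, 0.001]
contact_force: [-0.7, 0.2, -3.9]
finger_gap: 0.0137
```

Run:
```python
from h import *
where();w=cam('wrist','w4.png');cam('scene','s4.png')
```

```text
t 5.35 lip tip in unit mm [-119.5  455.   154.4] tilt(deg) -0.07 roll,yaw [-1.000e-02  2.307e+01] F unit [-0.7  0.  -3.9] T [ 0.01 -0.08 -0.04] gap 13.68
```

View pics/w4.png

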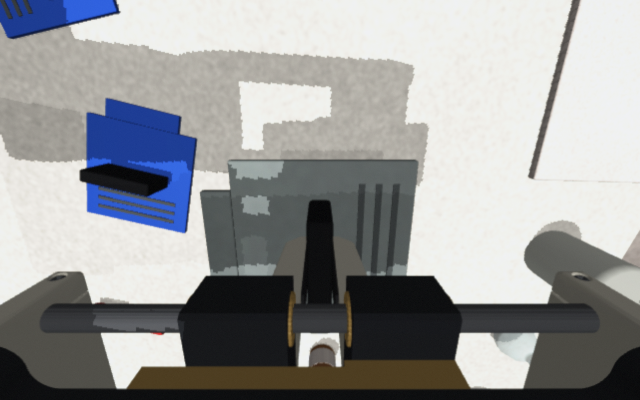

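The cover is lifted and hangs level, with its far corners at (229,160) and (418,160). I'll check the offset in the hand.

Run:
```python
from h import *
w=manip.read_camera('wrist'); p,r=pose()
i=w['image'];g=cv2.cvtColor(i,cv2.COLOR_BGR2GRAY)
o,d=ray(w,[(229,160),(418,160),(201,191),(232,230),(414,230)])
ot=r.inv().apply(o-p);dt=r.inv().apply(d)
X=ot+dt*((.0924-ot[2])/dt[:,2])[:,None]
# tool->cover: cover x = tool y +8 ; cover y = tool x + Gy
print('cover x',(X[:,1]*1e3+8).round(1),'tool x = cover y - Gy',(X[:,0]*1e3).round(1), X[:,2])
```

```text
cover x [-49.   69.3 -69.1 -51.5  71.5] tool x = cover y - Gy [58.  58.  37.9 10.7 10.6] [0.0924 0.0924 0.0924 0.0924 0.0924]
```

>>> move_arm(moves=[[[-0.047,-0.01,0.036],[-42,-15,1],0],[[-0.047,-0.01,0.036],[-42,-14,1],0],[[-0.047,-0.01,0.036],[-43,-12,1],0],[[-0.047,-0.01,0.036],[-43,-11,1],0],[[-0.047,-0.01,0.036],[-43,-9,1],0],[[-0.047,-0.01,0.036],[-43,-8,1],0],[[-0.047,-0.01,0.036],[-44,-6,1],0],[[-0.047,-0.01,0.036],[-44,-5,1],0],[[-0.047,-0.01,0.036],[-44,-3,1],0],[[-0.047,-0.01,0.036],[-44,-2,1],0],[[-0.047,-0.01,0.036],[-44,0,2],0],[[0,0,0],[0,0,0],0]])

```text
clock: 6.7
tool_pos: [0.4786, -0.2548, 0.2318]
ee_rot: [2.076, 1.724, 0.458]
contact_force: [-0.4, 0.5, -4.2]
finger_gap: 0.0138
```

>>> move_arm(moves=[[[0,0,0],[0,0,0],0],[[0,0,0],[0,0,0],0],[[0,0,0],[0,0,0],0]])

```text
clock: 7.0
tool_pos: [0.4805, -0.2475, 0.2327]
ee_rot: [2.069, 1.737, 0.463]
contact_force: [0.0, 0.4, -4.0]
finger_gap: 0.0141
```

Run:
```python
from h import *
where();w=cam('wrist','w5.png');cam('scene','s5.png')
plan(*tcp_for(-44,100,30),0)
import pickle;pickle.dump((w,pose()),open('c5.pkl','wb'))
a=cv2.imread('pics/s5.png');cv2.imwrite('pics/s5c.png',cv2.resize(a[110:330,150:350],(545,600)))
```

```text
t 7.0 lip tip in unit mm [-44.6   1.4 113.6] tilt(deg) 29.99 roll,yaw [-0.16 -0.04] F unit [-0.   0.4 -4. ] T [0.02 0.57 0.03] gap 14.08
1 rows, total turn [0.0009 0.0035 0.0005] mm 14.2
[[[0.0009, 0.0035, 0.0005], [-1.4, -6.8, 12.4], 0]]
```

View pics/w5.png

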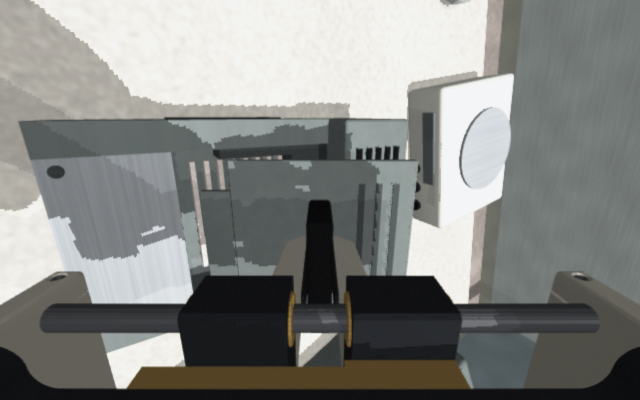

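View pics/s5c.png

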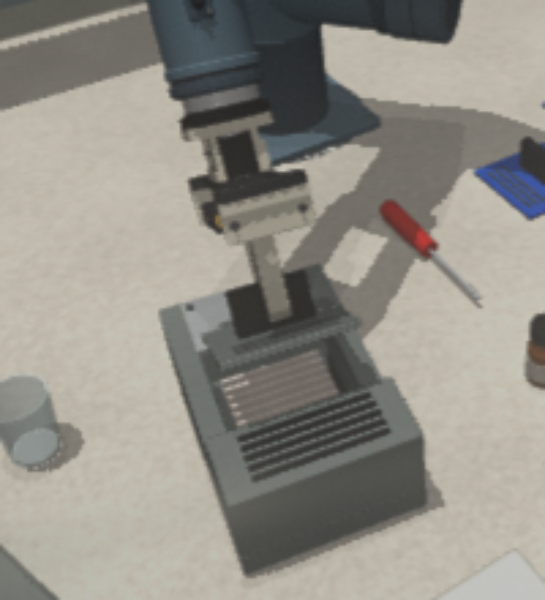

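The tilt is 30° with the lip above the gap: lip at (203,190), ledge edge near (185,155). I'll check the unit frame again from this view.

Run:
```python
from h import *
import pickle
w,(p,r)=pickle.load(open('c5.pkl','rb'))
cv2.imwrite('pics/w5c.png',cv2.resize(w['image'][100:290,10:250],(758,600),interpolation=cv2.INTER_CUBIC))
```

```text
(no output)
```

View pics/w5c.png

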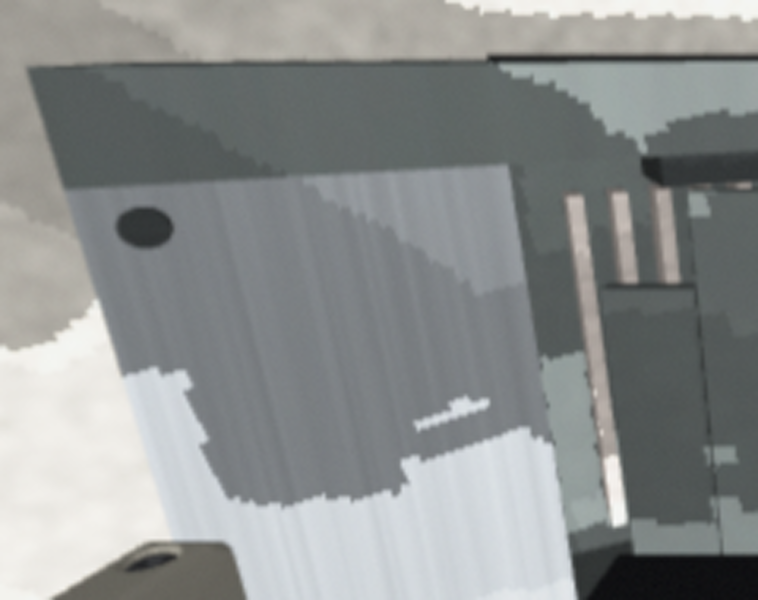

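Run:
```python
from h import *
import pickle
w,(p,r)=pickle.load(open('c5.pkl','rb'))
P=pix([(28,67),(65,188),(508,165),(575,598),(488,60)],(10,100),600/190)
print(((RU.inv().apply(onz(w,P,.076)-UP))*1e3).round(1), 'expect (-130,85),(-130,63),(-56,63),x=-56')
```

```text
[[-130.3   84.8   76. ]
 [-130.3   63.1   76. ]
 [ -56.3   62.7   76. ]
 [ -56.6  -51.1   76. ]
 [ -56.9   85.5   76. ]] expect (-130,85),(-130,63),(-56,63),x=-56
```

The unit frame is confirmed to under 1 mm. Lowering the lip into the well in front of the ledge.

Run:
```python
from h import *
plan(*tcp_for(-46,54,30),0,n=5)
```

```text
5 rows, total turn [0.0009 0.0035 0.0005] mm 60.2
[[[0.0002, 0.0007, 0.0001], [-0.3, -6.3, 10.2], 0], [[0.0002, 0.0007, 0.0001], [-0.2, -6.3, 10.3], 0], [[0.0002, 0.0007, 0.0001], [-0.3, -6.4, 10.2], 0], [[0.0002, 0.0007, 0.0001], [-0.3, -6.3, 10.3], 0], [[0.0002, 0.0007, 0.0001], [-0.2, -6.3, 10.2], 0]]
```

>>> move_arm(moves=[[[0,0.003,0],[-1,-6.3,10.2],0],[[0,0,0],[0,-6.3,10.2],0],[[0,0,0],[0,-6.3,10.2],0],[[0,0,0],[0,0,0],0],[[0,0,0],[0,0,0],0]])

```text
clock: 7.6
tool_pos: [0.4796, -0.2495, 0.1976]
ee_rot: [2.069, 1.736, 0.466]
contact_force: [0.5, 0.1, -4.0]
finger_gap: 0.0139
```

Run:
```python
from h import *
where()
plan(*tcp_for(-46,54,30),0,n=2)
```

```text
t 7.6 lip tip in unit mm [-45.   -0.5  78.5] tilt(deg) 30.08 roll,yaw [-0.06 -0.05] F unit [ 0.5  0.2 -4. ] T [ 0.02  0.49 -0.02] gap 13.93
2 rows, total turn [ 0.0013  0.0012 -0.0006] mm 24.6
[[[0.0007, 0.0006, -0.0003], [0.2, -6.5, 10.4], 0], [[0.0007, 0.0006, -0.0003], [0.3, -6.5, 10.4], 0]]
```

>>> move_arm(moves=[[[0,0,0],[0,-4,7],0],[[0,0,0],[0,-4,7],0],[[0,0,0],[0,-4.5,7],0],[[0,0,0],[0,0,0],0],[[0,0,0],[0,0,0],0]])

```text
clock: 8.1
tool_pos: [0.4788, -0.25, 0.1725]
ee_rot: [2.071, 1.735, 0.465]
contact_force: [-0.8, 0.5, -3.4]
finger_gap: 0.0136
```

Run:
```python
from h import *
where()
plan(*tcp_for(-58,54,30),0,n=4)
```

```text
t 8.1 lip tip in unit mm [-45.8  -1.1  53.4] tilt(deg) 30.04 roll,yaw [-0.05 -0.15] F unit [-0.9  0.4 -3.4] T [0.   0.51 0.01] gap 13.62
4 rows, total turn [ 0.0006  0.0015 -0.0022] mm 12.2
[[[0.0002, 0.0004, -0.0006], [0.3, -2.6, -1.6], 0], [[0.0002, 0.0004, -0.0006], [0.3, -2.5, -1.7], 0], [[0.0002, 0.0004, -0.0006], [0.2, -2.6, -1.6], 0], [[0.0002, 0.0004, -0.0006], [0.3, -2.5, -1.7], 0]]
```

>>> move_arm(moves=[[[0,0,-0.002],[0.5,-2.4,-1.4],0],[[0,0,0],[0.5,-2.4,-1.4],0],[[0,0,0],[0,-2.4,-1.4],0],[[0,0,0],[0,-1.7,-1],0],[[0,0,0],[0,0,0],0],[[0,0,0],[0,0,0],0]])

```text
clock: 8.7
tool_pos: [0.469, -0.2474, 0.1731]
ee_rot: [2.068, 1.736, 0.465]
contact_force: [-0.5, 0.1, -4.5]
finger_gap: 0.0139
```

```bash
python3 -c "from h import *
where()"
```

```text
t 8.7 lip tip in unit mm [-55.8  -0.5  54.1] tilt(deg) 30.1 roll,yaw [-0.13 -0.02] F unit [-0.5  0.  -4.5] T [-0.05  0.57 -0.01] gap 13.92
```

>>> move_arm(moves=[[[0,0,0],[0,-0.87,-0.5],0],[[0,0,0],[0,-0.87,-0.5],0],[[0,0,0],[0,0,0],0],[[0,0,0],[0,0,0],0]])

```text
clock: 9.1
tool_pos: [0.467, -0.2469, 0.1729]
ee_rot: [2.068, 1.737, 0.465]
contact_force: [-0.5, -0.6, -3.7]
finger_gap: 0.0139
```

>>> move_arm(moves=[[[0,0,0],[0,-0.87,-0.5],0],[[0,0,0],[0,-0.87,-0.5],0],[[0,0,0],[0,0,0],0],[[0,0,0],[0,0,0],0]])

```text
clock: 9.5
tool_pos: [0.465, -0.2466, 0.173]
ee_rot: [2.068, 1.737, 0.465]
contact_force: [-0.1, -0.2, -5.2]
finger_gap: 0.014
```

```bash
python3 -c "from h import *
where()"
```

```text
t 9.5 lip tip in unit mm [-59.9  -0.4  53.9] tilt(deg) 30.08 roll,yaw [-0.12 -0.01] F unit [-0.1 -0.2 -5.2] T [0.02 0.53 0.  ] gap 13.99
```

>>> move_arm(moves=[[[0,0,0],[0,-0.87,-0.5],0],[[0,0,0],[0,0,0],0],[[0,0,0],[0,0,0],0]])

```text
clock: 9.8
tool_pos: [0.464, -0.2464, 0.1729]
ee_rot: [2.068, 1.737, 0.465]
contact_force: [1.0, -0.6, -3.2]
finger_gap: 0.0137
```

>>> move_arm(moves=[[[0,0,0],[0,-0.87,-0.5],0],[[0,0,0],[0,0,0],0],[[0,0,0],[0,0,0],0]])

```text
clock: 10.1
tool_pos: [0.4632, -0.2464, 0.1731]
ee_rot: [2.068, 1.737, 0.465]
contact_force: [0.7, -1.2, -5.4]
finger_gap: 0.0141
```

>>> move_arm(moves=[[[0,0,0],[0,-0.87,-0.5],0],[[0,0,0],[0,0,0],0],[[0,0,0],[0,0,0],0]])

```text
clock: 10.4
tool_pos: [0.4622, -0.2462, 0.1731]
ee_rot: [2.068, 1.736, 0.465]
contact_force: [3.8, 0.1, -5.1]
finger_gap: 0.0141
```

>>> move_arm(moves=[[[0,0,0],[0,-0.87,-0.5],0],[[0,0,0],[0,0,0],0],[[0,0,0],[0,0,0],0]])

```text
clock: 10.7
tool_pos: [0.4611, -0.246, 0.1731]
ee_rot: [2.068, 1.736, 0.465]
contact_force: [3.7, -0.2, -4.6]
finger_gap: 0.0138
```

```bash
python3 -c "from h import *
where()"
```

```text
t 10.7 lip tip in unit mm [-63.7  -0.5  54. ] tilt(deg) 30.1 roll,yaw [-0.12 -0.01] F unit [ 3.7  0.4 -4.6] T [ 0.06 -0.19  0.08] gap 13.81
```

Contact was felt near lip x ≈ −62.2: about +3.7 N, and it agrees with the end stop seen at x ≈ 73. Pushing on to about −68.5, which is roughly 6.3 mm in.

>>> move_arm(moves=[[[0,0,0],[0.3,-0.87,-0.5],0],[[0,0,0],[0,0,0],0],[[0,0,0],[0,-0.87,-0.5],0],[[0,0,0],[0,0,0],0],[[0,0,0],[0,0,0],0]])

```text
clock: 11.2
tool_pos: [0.4592, -0.2455, 0.1731]
ee_rot: [2.068, 1.736, 0.464]
contact_force: [4.7, -2.2, -4.1]
finger_gap: 0.0138
```

>>> move_arm(moves=[[[0,0,0],[0,-0.87,-0.5],0],[[0,0,0],[0,0,0],0],[[0,0,0],[0,-0.87,-0.5],0],[[0,0,0],[0,0,0],0],[[0,0,0],[0,0,0],0]])

```text
clock: 11.7
tool_pos: [0.4573, -0.2451, 0.1731]
ee_rot: [2.068, 1.736, 0.464]
contact_force: [5.4, -1.4, -4.0]
finger_gap: 0.0139
```

```bash
python3 -c "from h import *
where()"
```

```text
t 11.7 lip tip in unit mm [-67.7  -0.3  54. ] tilt(deg) 30.11 roll,yaw [-0.14 -0.02] F unit [ 5.6 -0.4 -4. ] T [-0.19 -0.49  0.05] gap 13.94
```

```bash
cat >> h.py <<'E'
def series(wps,g=0,ly=0.):
    pc,rc=pose(); out=[]
    for lx,lz,dg in wps:
        p,r=tcp_for(lx,lz,dg,ly); ww=np.round((rc.inv()*r).as_rotvec(),3); d=np.round(rc.inv().apply(p-pc)*1000,1)
        out.append([[float(v) for v in ww],[float(v) for v in d],g]); pc=pc+rc.apply(d)/1000; rc=rc*R.from_rotvec(ww)
    print(out)
E
python3 - <<'E'
from h import *
series([(-68.4,54,30),(-68.4,54.3,28),(-68.4,54.6,26),(-68.4,55,24),(-68.4,55.5,22),(-68.4,56,20)])
E
```

```text
[[[0.002, 0.002, 0.0], [0.0, -0.5, -0.2], 0], [[0.035, 0.0, 0.0], [0.0, 3.3, 2.5], 0], [[0.035, 0.0, 0.0], [0.0, 3.4, 2.5], 0], [[0.035, 0.0, 0.0], [0.0, 3.3, 2.5], 0], [[0.034, 0.0, 0.0], [0.0, 3.4, 2.3], 0], [[0.035, 0.0, 0.0], [0.0, 3.4, 2.3], 0]]
```

>>> move_arm(moves=[[[0.002,0.002,0],[0,-0.5,-0.2],0],[[0,0,0],[0,0,0],0],[[0.035,0,0],[0,3.3,2.5],0],[[0,0,0],[0,0,0],0],[[0.035,0,0],[0,3.4,2.5],0],[[0,0,0],[0,0,0],0],[[0,0,0],[0,0,0],0]])

```text
clock: 12.4
tool_pos: [0.4653, -0.2465, 0.1719]
ee_rot: [2.117, 1.779, 0.41]
contact_force: [4.9, -1.8, -4.3]
finger_gap: 0.0136
```

Run:
```python
from h import *
where()
series([(-68.4,55,24),(-68.4,55.5,22),(-68.4,56,20)])
```

```text
t 12.4 lip tip in unit mm [-68.1  -0.1  54.7] tilt(deg) 25.99 roll,yaw [-0.03  0.03] F unit [ 5.1 -0.9 -4.3] T [-0.11 -0.65 -0.02] gap 13.58
[[[0.035, 0.0, 0.001], [-0.0, 3.0, 2.3], 0], [[0.035, 0.0, -0.0], [-0.0, 3.4, 2.3], 0], [[0.035, 0.0, -0.0], [-0.0, 3.4, 2.3], 0]]
```

>>> move_arm(moves=[[[0.035,0,0],[0,3.1,2.3],0],[[0,0,0],[0,0,0],0],[[0.035,0,0],[0,3.4,2.3],0],[[0,0,0],[0,0,0],0],[[0.035,0,0],[0,3.4,2.3],0],[[0,0,0],[0,0,0],0],[[0,0,0],[0,0,0],0]])

```text
clock: 13.1
tool_pos: [0.4771, -0.2485, 0.1695]
ee_rot: [2.187, 1.838, 0.323]
contact_force: [5.0, -0.5, -3.6]
finger_gap: 0.014
```

Run:
```python
from h import *
where()
series([(-68.4,57.2,18),(-68.4,58.4,16),(-68.4,59.5,14),(-68.4,60.6,12)])
```

```text
t 13.1 lip tip in unit mm [-68.2  -0.   56. ] tilt(deg) 19.99 roll,yaw [-0.03  0.02] F unit [ 5.   0.4 -3.6] T [-0.03 -0.83  0.  ] gap 13.98
[[[0.035, 0.0, 0.0], [-0.0, 3.4, 1.6], 0], [[0.035, 0.0, 0.0], [-0.0, 3.5, 1.6], 0], [[0.035, 0.0, 0.0], [-0.0, 3.5, 1.7], 0], [[0.035, 0.0, 0.0], [-0.0, 3.4, 1.8], 0]]
```

>>> move_arm(moves=[[[0.035,0,0],[0,3.4,1.6],0],[[0,0,0],[0,0,0],0],[[0.035,0,0],[0,3.4,1.6],0],[[0,0,0],[0,0,0],0],[[0.035,0,0],[0,3.4,1.7],0],[[0,0,0],[0,0,0],0],[[0.035,0,0],[0,3.4,1.8],0],[[0,0,0],[0,0,0],0],[[0,0,0],[0,0,0],0]])

```text
clock: 14.0
tool_pos: [0.492, -0.251, 0.167]
ee_rot: [2.277, 1.913, 0.201]
contact_force: [5.7, -1.4, -3.9]
finger_gap: 0.0137
```

Run:
```python
from h import *
where();cam('wrist','w6.png')
series([(-68.4,61.8,10),(-68.4,62.8,8),(-68.4,63.9,6),(-68.4,64.8,4)])
```

```text
t 14.0 lip tip in unit mm [-68.4   0.1  60.3] tilt(deg) 12.01 roll,yaw [-0.02  0.01] F unit [ 5.9 -0.4 -3.9] T [ 0.05 -1.    0.02] gap 13.75
[[[0.035, 0.0, 0.0], [-0.1, 3.6, 1.4], 0], [[0.035, 0.0, 0.0], [-0.0, 3.3, 1.8], 0], [[0.035, 0.0, 0.0], [-0.0, 3.3, 1.7], 0], [[0.035, 0.0, 0.0], [-0.0, 3.3, 1.9], 0]]
```

View pics/w6.png

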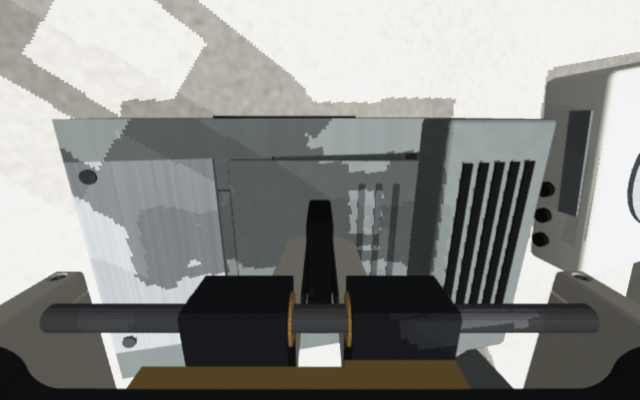

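The lip is under the ledge at (218,190) and the plate sits between the walls. Swinging on.

>>> move_arm(moves=[[[0.035,0,0],[0,3.5,1.4],0],[[0,0,0],[0,0,0],0],[[0.035,0,0],[0,3.3,1.8],0],[[0,0,0],[0,0,0],0],[[0,0,0],[0,0,0],0]])

```text
clock: 14.55
tool_pos: [0.4993, -0.2522, 0.165]
ee_rot: [2.321, 1.95, 0.136]
contact_force: [5.7, -0.5, -4.4]
finger_gap: 0.0138
```

Run:
```python
from h import *
where()
series([(-68.4,63.9,6),(-68.4,64.8,4)])
```

```text
t 14.55 lip tip in unit mm [-68.3   0.2  62.7] tilt(deg) 8.01 roll,yaw [-0.02  0.01] F unit [ 5.7  0.5 -4.4] T [ 0.1  -1.1   0.04] gap 13.81
[[[0.035, 0.0, 0.0], [-0.2, 3.3, 1.5], 0], [[0.035, 0.0, 0.0], [-0.0, 3.2, 1.9], 0]]
```

>>> move_arm(moves=[[[0.035,0,0],[-0.1,3.3,1.5],0],[[0,0,0],[0,0,0],0],[[0.035,0,0],[0,3.2,1.9],0],[[0,0,0],[0,0,0],0],[[0,0,0],[0,0,0],0]])

```text
clock: 15.05
tool_pos: [0.5061, -0.2535, 0.1624]
ee_rot: [2.364, 1.986, 0.069]
contact_force: [5.6, 0.1, -5.2]
finger_gap: 0.0137
```

Run:
```python
from h import *
where()
series([(-68.4,65.5,2),(-68.4,66,0)])
```

```text
t 15.05 lip tip in unit mm [-68.3   0.1  64.7] tilt(deg) 4.02 roll,yaw [-0.01  0.01] F unit [ 5.5  1.  -5.2] T [ 0.15 -1.22  0.  ] gap 13.68
[[[0.035, 0.0, 0.0], [-0.2, 3.2, 2.0], 0], [[0.035, 0.0, 0.0], [0.0, 3.2, 2.3], 0]]
```

>>> move_arm(moves=[[[0.035,0,0],[-0.1,3.2,2],0],[[0,0,0],[0,0,0],0],[[0.018,0,0],[0,1.6,1.1],0],[[0,0,0],[0,0,0],0],[[0.017,0,0],[0,1.6,1.1],0],[[0,0,0],[0,0,0],0],[[0,0,0],[0,0,0],0]])

```text
clock: 15.75
tool_pos: [0.5125, -0.2547, 0.1586]
ee_rot: [2.405, 2.021, -0.0]
contact_force: [6.8, -0.7, -5.1]
finger_gap: 0.014
```

Run:
```python
from h import *
where();cam('wrist','w7.png')
```

```text
t 15.75 lip tip in unit mm [-68.5   0.   66.1] tilt(deg) 0.01 roll,yaw [-0.01  0.01] F unit [ 6.8  0.5 -5.1] T [ 0.21 -1.25  0.03] gap 13.98
```

View pics/w7.png

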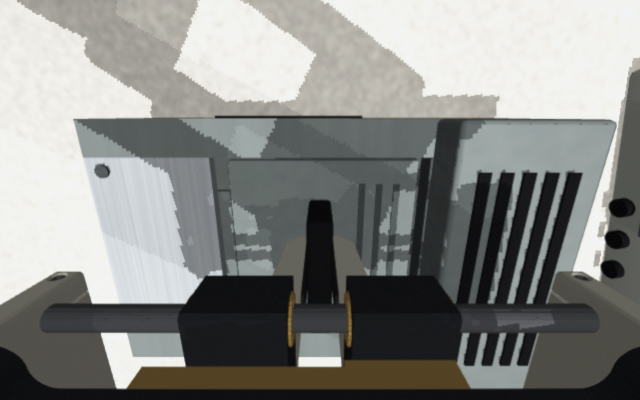

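The cover is flat and its far end has passed the stop, but I still carry its weight. Lowering by feel onto the rails.

>>> move_arm(moves=[[[0,0,0],[0,0,0.5],0],[[0,0,0],[0,0,0],0],[[0,0,0],[0,0,0],0]])

```text
clock: 16.1
tool_pos: [0.5125, -0.2547, 0.1585]
ee_rot: [2.405, 2.02, 0.0]
contact_force: [5.4, -0.1, -2.9]
finger_gap: 0.0135
```

>>> move_arm(moves=[[[0,0,0],[0,0,0.5],0],[[0,0,0],[0,0,0],0],[[0,0,0],[0,0,0],0]])

```text
clock: 16.4
tool_pos: [0.5125, -0.2547, 0.1584]
ee_rot: [2.405, 2.02, 0.0]
contact_force: [5.9, 1.5, 1.1]
finger_gap: 0.0139
```

>>> move_arm(moves=[[[0,0,0],[0,0,0.5],0],[[0,0,0],[0,0,0],0],[[0,0,0],[0,0,0],0]])

```text
clock: 16.7
tool_pos: [0.5125, -0.2547, 0.1584]
ee_rot: [2.404, 2.02, 0.0]
contact_force: [4.5, 2.8, 5.9]
finger_gap: 0.0139
```

Run:
```python
from h import *
where()
```

```text
t 16.7 lip tip in unit mm [-68.4   0.   65.9] tilt(deg) 0.05 roll,yaw [-0.04  0.02] F unit [3.9 3.5 5.9] T [ 0.42 -0.62 -0.01] gap 13.91
```

The rails now carry it (Fz +5.9 N). Easing it to +x with the bar, onto the end stop.

>>> move_arm(moves=[[[0,0,0],[0,0,-0.5],0],[[0,0,0],[0,1,0],0],[[0,0,0],[0,0,0],0],[[0,0,0],[0,1,0],0],[[0,0,0],[0,0,0],0],[[0,0,0],[0,0,0],0]])

```text
clock: 17.3
tool_pos: [0.5131, -0.2548, 0.1584]
ee_rot: [-2.404, -2.02, 0.003]
contact_force: [-1.2, 3.5, 7.8]
finger_gap: 0.014
```

>>> move_arm(moves=[[[0,0,0],[0,0.5,0],0],[[0,0,0],[0,0,0],0],[[0,0,0],[0,0,0],0]])

```text
clock: 17.6
tool_pos: [0.5135, -0.2549, 0.1584]
ee_rot: [-2.404, -2.02, 0.003]
contact_force: [-0.8, 2.0, 6.6]
finger_gap: 0.0136
```

Run:
```python
from h import *
where()
```

```text
t 17.6 lip tip in unit mm [-67.8   0.   66.2] tilt(deg) -0.15 roll,yaw [-0.01  0.02] F unit [-1.2  1.9  6.6] T [ 0.29 -0.28 -0.02] gap 13.62
```

>>> move_arm(moves=[[[0,0,0],[0,0,-0.5],0],[[0,0,0],[0,0,0],0],[[0,0,0],[0,0,0],20],[[0,0,0],[0,0,0],30],[[0,0,0],[0,0,0],36],[[0,0,0],[0,0,0],36],[[0,0,0],[0,0,0],36]])

```text
clock: 18.3
tool_pos: [0.5137, -0.2551, 0.1578]
ee_rot: [-2.403, -2.02, 0.003]
contact_force: [0.2, -0.6, 0.0]
finger_gap: 0.0355
```

Run:
```python
from h import *
where();cam('wrist','w8.png')
```

```text
t 18.3 lip tip in unit mm [-67.5  -0.1  65.6] tilt(deg) -0.17 roll,yaw [0.   0.02] F unit [ 0.3 -0.5  0. ] T [-0.02 -0.1  -0.01] gap 35.47
```

View pics/w8.png

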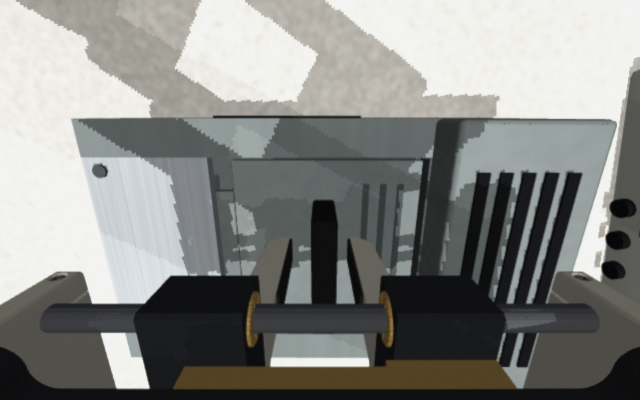

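Released: the fingers are free on both sides of the bar (324,250). Rising straight up and then looking.

>>> move_arm(moves=[[[0,0,0],[0,0,-5],36],[[0,0,0],[0,0,-15],36],[[0,0,0],[0,0,-30],36],[[0,0,0],[0,0,-40],36],[[0,0,0],[-10,0,-40],36],[[0,0,0],[-25,0,-20],36],[[0,0,0],[-30,0,0],36],[[0,0,0],[0,0,0],36],[[0,0,0],[0,0,0],36],[[0,0,0],[0,0,0],36]])

```text
clock: 19.35
tool_pos: [0.503, -0.3182, 0.3077]
ee_rot: [-2.403, -2.02, 0.002]
contact_force: [0.1, -0.1, -0.4]
finger_gap: 0.036
```

Run:
```python
from h import *
import pickle
w=cam('wrist','w9.png');pickle.dump((w,pose()),open('c9.pkl','wb'));print(manip.read_state()['contact_force'])
s=cam('scene','s9.png')
cv2.imwrite('pics/w9c.png',cv2.resize(w['image'][20:220,170:480],(800,516),interpolation=cv2.INTER_CUBIC))
cv2.imwrite('pics/s9c.png',cv2.resize(s['image'][190:330,190:380],(800,589),interpolation=cv2.INTER_CUBIC))
```

```text
[-0.76043285  0.35166784  0.85677713]
```

View pics/w9c.png

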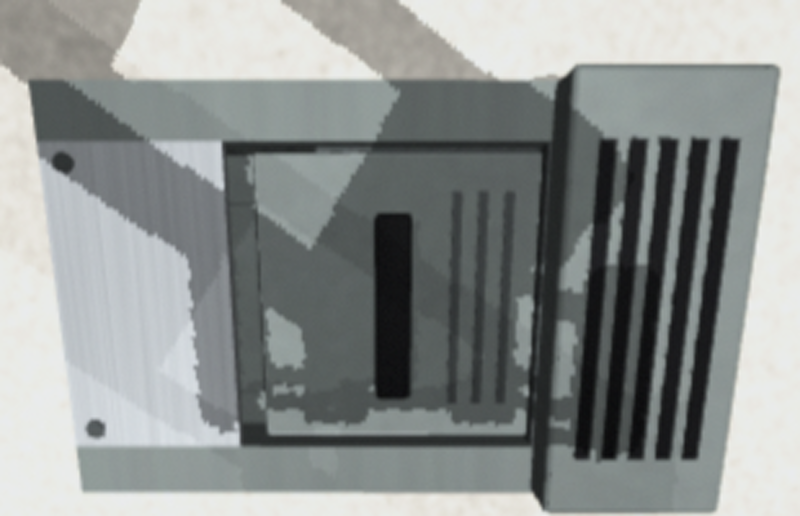

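View pics/s9c.png

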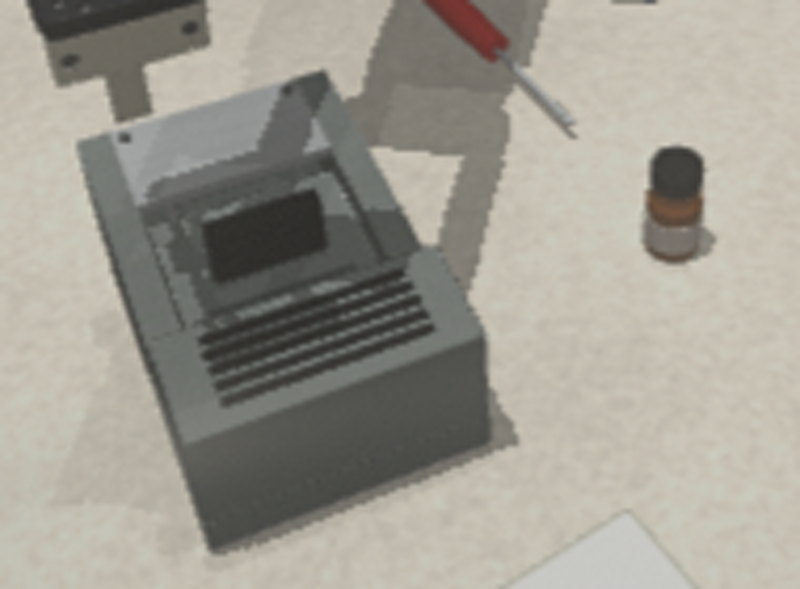

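Run:
```python
from h import *
import pickle
w,_=pickle.load(open('c9.pkl','rb'));k=800/310
P=pix([(255,152),(267,435),(545,150),(527,437)],(170,20),k)
B=pix([(375,213),(411,213),(410,398),(375,398)],(170,20),k)
for q,z in((P,.066),(B,.108)): print((RU.inv().apply(onz(w,q,z)-UP)*1e3).round(1))
# gap dimension check for height: apparent plate width
g=onz(w,P,.066);print('plate width',np.linalg.norm(g[0]-g[1]),np.linalg.norm(g[2]-g[3]),'length',np.linalg.norm(g[0]-g[2]))
# height via two wrist views: w8 & w9 bar/plate corner
```

```text
[[-44.8  60.2  66. ]
 [-45.7 -60.5  66. ]
 [ 75.1  60.9  66. ]
 [ 74.8 -61.3  66. ]]
[[  5.5  34.5 108. ]
 [ 18.8  34.5 108. ]
 [ 19.1 -34.7 108. ]
 [  5.2 -34.7 108. ]]
plate width 0.12071440850209592 0.12227655378826911 length 0.11995291569182366
```

>>> move_arm(moves=[[[0,0,0],[0,40,0],36],[[0,0,0],[0,40,0],36],[[0,0,0],[0,40,0],36],[[0,0,0],[0,0,0],36],[[0,0,0],[0,0,0],36],[[0,0,0],[0,0,0],36]])

```text
clock: 20.05
tool_pos: [0.6206, -0.3391, 0.3078]
ee_rot: [-2.403, -2.02, 0.003]
contact_force: [-1.3, -0.3, -0.1]
finger_gap: 0.0356
```

Run:
```python
from h import *
import pickle
w=cam('wrist','w10.png');pickle.dump((w,pose()),open('c10.pkl','wb'))
v,_=pickle.load(open('c9.pkl','rb'))
for z in(.066,):
  for n,c in(('w9',v),('w10',w)):
    q=[RU.apply(np.array(a)/1e3)+UP for a in[(-45,60,66),(-45,-60,66),(75,60,66),(75,-60,66)]]
    print(n,proj(c,q).round(1).tolist())
P=proj(w,q);a=P.min(0).astype(int)-15;print(a)
im=w['image'];x0,y0=max(a[0],0),max(a[1],0)
cv2.imwrite('pics/w10c.png',cv2.resize(im[y0:y0+150,x0:x0+200],(800,600),interpolation=cv2.INTER_CUBIC))
cv2.imwrite('pics/w9d.png',cv2.resize(v['image'][65:205,290:400],(471,600),interpolation=cv2.INTER_CUBIC))
```

```text
w9 [[268.3, 78.8], [273.7, 187.8], [380.7, 78.8], [374.1, 187.9]]
w10 [[156.8, 78.3], [174.0, 187.3], [268.9, 78.3], [274.1, 187.4]]
[141  63]
```

View pics/w10c.png

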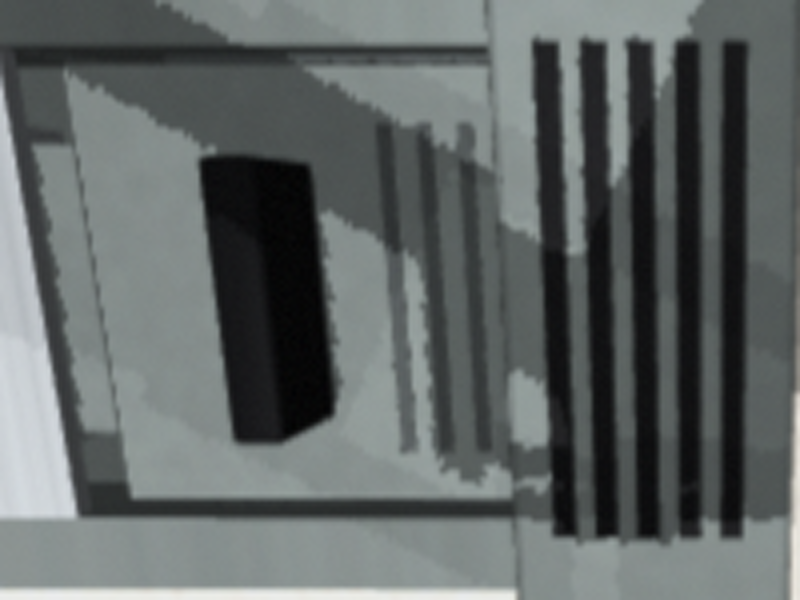

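View pics/w9d.png

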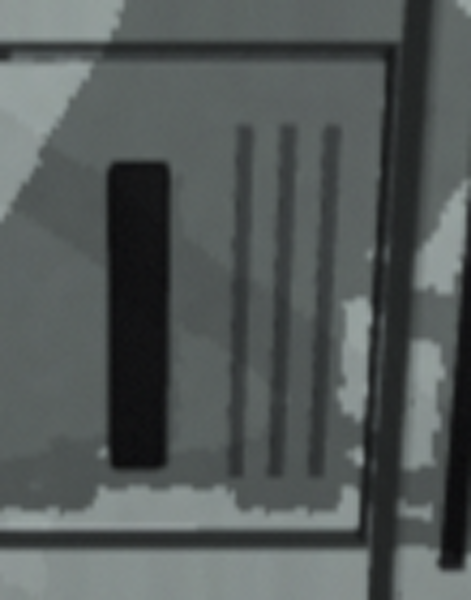

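Run:
```python
from h import *
import pickle
v,_=pickle.load(open('c9.pkl','rb'));w,_=pickle.load(open('c10.pkl','rb'))
a=np.vstack([pix([(332,125),(315,475),(244,125),(236,475)],(290,65),600/140),pix([(255,152),(267,435)],(170,20),800/310)])
b=pix([(467,124),(485,452),(384,124),(408,452),(65,67),(131,498)],(141,63),4)
for p,q in zip(a,b):
    x,r=tri([v,w],[p,q]);print((RU.inv().apply(x-UP)*1e3).round(1),np.round(np.array(r)*1e3,2))
c0=pickle.load(open('c0.pkl','rb'))['top'];t=cam('top','t10.png')
cv2.imwrite('pics/t10c.png',np.hstack([cv2.resize(c0['image'][120:280,140:480],(400,188)),cv2.resize(t['image'][120:280,140:480],(400,188))]))
```

```text
[61.4 45.  64.6] [0.15 0.15]
[ 61.2 -45.3  65.8] [0.4 0.4]
[39.  44.9 65.4] [0.15 0.15]
[ 39.2 -44.8  68.6] [0.4 0.4]
[-44.6  59.5  67. ] [0.58 0.58]
[-45.6 -60.1  66.2] [0.36 0.36]
```

View pics/t10c.png

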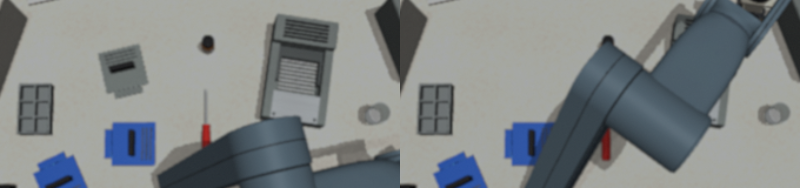

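The plate's top face measures 65–68 mm at both ends (66 expected), origin x ≈ +4.9 mm, y ≈ 0, and the bystanders are where they were. Handing in.

Run:
```python
from h import *
print(manip.finish_job())
```

```text
the job is handed in; nothing more can be done
None
```

The cover is back on the filter unit, released and lying flat in the well. I handed the job in at about 20 s of the 54 s allowed; finishing reported no verdict.

**What I did**
- I gripped the grey cover by its bar and hooked the lip under the ledge at a 30° tilt.
- I felt the sprung bar at lip x ≈ −62 mm in the unit frame, with a force jump of about 3.7 N. I pushed about 6 mm further; the force in x stayed at or below about 7 N.
- I swung the cover down to flat while still holding it, lowered it onto the rails by feel, eased it toward the end stop and let go. Then I moved clear.

**Last checks, from two wrist views**
- **Height:** the plate's top face measured 65–67 mm at five of six points and 68.6 mm at the sixth, against 66 mm expected. I take the spread as measurement noise.
- **Position:** the cover's origin is at x ≈ +4.9 mm and y ≈ 0. The lip is about 9 mm under the ledge.
- **Contact:** the contact force was near zero after release.
- **Bystanders:** the beaker and tray looked unmoved in the top view, and the jar stands upright where it was. The arm covered part of the screwdriver in that view, but what showed was unmoved.

**What disagreed**
- An early two-view height for the grip bar came out at 25 mm instead of 48 mm. It mixed a base corner with a top corner, so I discarded it.
- Heights from the top camera paired with another view were off by 3 to 40 mm, so I relied on the wrist camera for the poses.

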